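# Uncouple the rinser's jet nozzle and put it to soak

### The arm

A 6-joint arm with a two-finger parallel gripper is mounted at the origin on a cart in front of the work surface, level with it; the furniture and walls round the work are solid. World frame = base frame: x ahead of the robot, y to its left, z up, the work surface at z = 0. Lengths are in mm, angles in rad, forces in N, time in s.
With the tool pointing down it reaches from about 425 to 925 mm from the base axis. Payload 12.5 kg.
Tool frame: the origin (TCP) lies between the finger pads; the fingertips stand arm.finger_overhang ahead of it and the grasp point (between the pads) is the TCP (arm.finger_overhang is the distance from the TCP to the fingertips, in mm); z points along the fingers, y is the direction in which the jaws open and shut (so a half turn about z gives the same grasp; the last joint's range is limited). The gripper opens to 85 mm and grips with 20 to 120 N. Pads are 22 mm wide; open, the fingers measure 114 mm over their backs; the gripper's body (76 mm by 85 mm) begins 54 mm behind the grasp point. The pads swing forward as they close: fully open they stand 13 mm farther back than shut.
Start: joints at [1.186, 0.491, 1.559, -0, 1.092, -0.106], TCP at [171.984, 600.89, 213.527] pointing down, gripper open.
Joint ranges: [-3.1, 3.1], [-0.84, 2.19], [0.05, 2.79], [-1.13, 4.28], [0.06, 2.93], [-2.69, 2.69]. Speed limits (rad/s): [2.22, 2.22, 2.79, 3.14, 3.14, 3.14].

### API

Orientations are given as a rotation vector (axis times angle).
In Python, from cell import arm, eyes gives the robot as it stands. The module is installed in compiled form; this text tells all that it offers.
- The arm moves only by the tool apply_moves, never from a script. Its argument "increments" is a list of rows, each an object with "delta_pos": the shift along the tool's x, y, z in cm, a list of three; "delta_rot": the turn, a rotation vector about the tool's x, y, z in degrees, a list of three; "hand": the closure in counts, from 0 (fully open) to 255 (shut). A call has 1 to 5 rows; each row is the pose to reach, as a shift and turn from the pose commanded when the call began, along the tool's axes at that moment; what a row does not reach only later rows make up. A row lasts 1/10 s, in which the tool goes at most 50 mm and 8.59 degrees, less where a joint would pass 70% of its speed; a pose out of reach is approached as far as the arm can. A call with a gripper value outside its range is refused whole. The fingers move at their own pace and stop on an object; "grip_force" is the grip in N (left out, the last holds). Time passes only in rows, so rows that repeat a pose let the fingers close. It gives the time, the measured TCP pose, the force and the opening at its end, in the units of the state.
- arm.state(): the state, without advancing time (a new reading comes with each control period).
- eyes.grab_frame(name): name is "side" or "top"; returns the picture (420x560x3 uint8, blue, green, red); there is no depth.
- eyes.camera_params(name): a dict with "fx", "fy", "cx", "cy" (pixels), "rvec" (rotation vector, rad) and "tvec" (3), from world to camera coordinates, as OpenCV has them. Camera axes: x right, y down, z forward; pixel columns grow to the right and rows downward; lengths in mm; the calibration is good to about 2 mm. A picture is of the moment at which its call begins. camera_params takes no time and is no camera call.
- arm.sign_off(): hands the job in, once; it reports no verdict.
The state is a dict: "t": time; "q": joint angles; "dq": joint speeds; "joint_torque": joint torques, N m; "tcp_pos": TCP position; "tool_rot": TCP orientation; "force": force on the tool from outside, world axes, zero at the start; "ft_torque": the same for the moment, N m; "grip_width": finger opening in mm.
Only numpy, scipy, OpenCV 4.12 (cv2) and the standard library are available. Lean on these libraries where they do the work, as an engineer would, in place of code of your own. Each camera call takes 0.05 s, during which the arm holds its last target. There are 200 camera calls.

### The job

The jet nozzle of the glass rinser is due for descaling. Press the coupling's sprung sleeve fully down so that the nozzle is released, pull the nozzle straight up out of the coupling so that the sleeve snaps back up to its rest, then lower the nozzle, shank first, into the empty ceramic pot and let go of it there. Keep the pot standing upright and leave the other things near the work where they are.

Things in the scene. Friction and masses are not known exactly. Their poses are not given: they have to be found in the camera images.
- rinser: Glass rinser standing fixed on the worktop: a round steel foot, 110 mm across and 14 mm high, from whose centre an upright quick coupling rises (thick dark post, then a brass socket whose upper rim is 70 mm above the worktop). Origin: centre of the foot's underside; z up, along the coupling's axis. It stands left or right of the pot.
- sleeve_top (a point): Centre of the upper face of the coupling's aluminium sleeve, on the coupling's axis; 78 mm above the worktop at rest. The sleeve is a knurled tube 47 mm across and 32 mm tall, with a flange 58 mm across and 7 mm thick at its top. The flange's flat upper face is a ring of inner diameter 37 and outer diameter 58 mm round the nozzle: press it down there with the fingertips either side of the nozzle head (28 mm across), or grip the sleeve and push down.
- sleeve (a joint): Travel of the sleeve in m: 0 at rest (up), 0.010 at its lower stop; 6 N to start, 13 N at the stop. Past about 0.0075 the nozzle unlocks and an ejector lifts it by 8 mm. The lifted nozzle holds the sleeve down at about 0.006 until it is pulled up by 10 mm more (a few newtons); then the sleeve snaps back to 0 by itself. A locked nozzle does not come out, however hard it is pulled.
- nozzle_head (a point): Centre of the steel jet nozzle's head (a cylinder with a domed top and small jet holes), the part to grip: an upright cylinder 28 mm across that reaches from 16 mm below this point to 18 mm above it (rounded at the top). 96 mm above the worktop while the nozzle is locked, 104 mm once it is released and lifted. The head's underside is 2 mm above the sleeve at rest.
- nozzle: The loose jet nozzle (90 g, 80 mm long in all). Origin: centre of the lower end of its shank; z along its axis towards the head. The shank, 20 mm across with a locking groove, is the lower 46 mm, hidden in the coupling at the start; the head's centre is 62 mm above the origin. Locked, its lower end is 34 mm above the worktop, so the nozzle must rise 36 mm to clear the socket.
- soak_pot: Empty off-white ceramic pot with two thin ribs and no handle (300 g), loose, standing on the worktop, round, 94 mm across and 85 mm tall, wall 4 mm, inside floor 5 mm up. Origin: centre of its underside; z up.
- soak_pot_rim (a point): Centre of the pot's mouth, at rim height (85 mm above its underside); the opening is 86 mm across.
- pepper_mill: Wooden pepper mill, 58 mm across, 150 mm tall, a bystander beyond the rinser and the pot. Origin: centre of the underside.
- honey_jar: Jar with a dark lid, 70 mm across, 104 mm tall, a bystander to the left. Origin: centre of the underside.
- spoon_rest: Oval grey spoon rest, 76 x 124 x 18 mm, a bystander to the left, nearer the robot than the jar. Origin: centre of the underside.
There are look-alikes about, which are no part of the job. Leave any green or turquoise look-alike of the nozzle alone.

How it is judged (in metres and radians):
On the way, in this order (a step that is already met when the one before it is completed fails the run):
1. the sleeve is pressed down far enough to unlock the nozzle (value of joint sleeve above 0.0065 m), for 0.05 s.
2. the nozzle is out above the coupling and the sleeve has snapped back up (z of nozzle in the frame of rinser above 0.07 m and value of joint sleeve below 0.002 m), for 0.05 s.
3. the nozzle's end is inside the pot while the fingers still hold it (z of nozzle in the frame of soak_pot_rim below -0.005 m and horizontal distance between nozzle and soak_pot_rim below 0.04 m and contact force between the fingers and nozzle above 0.3 N), for 0.05 s.
At the end, for the whole second after the job is handed in: The nozzle rests in the pot (both ends within 45 mm of the mouth's axis, head's centre no higher than 5 mm above the rim), at rest; the pot stands upright on the worktop (tilt under 0.1 rad); the sleeve is back up (within 2 mm of its rest) (horizontal distance between each of nozzle_head, nozzle and soak_pot_rim below 0.045 m and z of nozzle in the frame of soak_pot below 0.07 m and z of nozzle_head in the frame of soak_pot below 0.09 m and linear speed of nozzle below 0.02 m/s and angle between soak_pot's own z axis and vertical below 0.1 rad and height (world z) of soak_pot below 0.01 m and value of joint sleeve below 0.002 m); the robot touches nothing.
It fails at once if the pot is tipped over (angle between soak_pot's own z axis and vertical above 0.6 rad).
It fails at once if a bystander is moved by more than 30 mm (distance of any of pepper_mill, honey_jar, spoon_rest from where it was at the start of the episode above 0.03 m).
It also fails if it takes over 42 s, if anything falls off the work surface, if the arm or the gripper's body presses on something with over 40 N, if the wrist force passes 120 N, or if a joint passes its speed limit or range.

## Working session

There is one attempt and no reset: what is moved stays moved. The work goes in short steps, Python scripts to look and compute and a tool call to move; the robot and the scene stay as the last step left them, time stands still between calls to the robot, and variables do not carry over. Pictures are saved under pics/ and viewed, about 8 in all and at most 12, crops included, and the job is handed in when it is done.

Besides the shell and the picture viewer there is one more tool, called after "Emit:" as name(argument=value, ...), one argument or row to a line, values as JSON. apply_moves: Moves the arm, as the interface text tells. Its arguments: {"type":"object","properties":{"increments":{"type":"array","items":{"type":"object","properties":{"delta_pos":{"type":"array","items":{"type":"number"}},"delta_rot":{"type":"array","items":{"type":"number"}},"hand":{"type":"number"}}}},"grip_force":{"type":"number"}},"required":["increments"]}

```bash
mkdir -p pics; cat > h.py <<'E'
import numpy as np, cv2
from cell import arm, eyes
def ray(name,u,v):
    c=eyes.camera_params(name);R=cv2.Rodrigues(np.array(c["rvec"],float))[0];t=np.array(c["tvec"],float).ravel()
    d=R.T@np.array([(u-c["cx"])/c["fx"],(v-c["cy"])/c["fy"],1]);return -R.T@t,d
def atz(name,u,v,z):
    o,d=ray(name,u,v);return (o+d*(z-o[2])/d[2]).round(1)
def proj(name,p):
    c=eyes.camera_params(name);K=np.array([[c["fx"],0,c["cx"]],[0,c["fy"],c["cy"]],[0,0,1]])
    return cv2.projectPoints(np.array(p,float).reshape(-1,1,3),np.array(c["rvec"],float),np.array(c["tvec"],float),K,None)[0].reshape(-1,2).round(1)
E
python3 - <<'E'
from h import *
s=arm.state();print(s);print(arm.finger_overhang)
a=eyes.grab_frame("side");b=eyes.grab_frame("top")
cv2.imwrite("pics/side0.png",a);cv2.imwrite("pics/top0.png",b)
for n in("side","top"):print(n,ray(n,280,210),eyes.camera_params(n))
E
```

```text
{'t': 0.0, 'q': array([ 1.18640939e+00,  4.91558971e-01,  1.55947877e+00, -4.75111287e-06,
        1.09172478e+00, -1.05583845e-01]), 'dq': array([ 0.00124042, -0.00132407, -0.00221528,  0.00033411,  0.00154288,
        0.00042521]), 'joint_torque': array([-1.33573605e-03, -6.18463755e+01, -2.61583418e+01, -1.90068126e-04,
        4.21910954e-03, -1.55959316e-05]), 'tcp_pos': array([171.87218411, 600.62597336, 212.91802928]), 'tool_rot': array([-4.36483501e-01, -3.11084013e+00,  1.78419884e-03]), 'force': array([-0.20992171, -0.80019888, -0.08778662]), 'ft_torque': array([-0.02405929, -0.0020432 ,  0.00271525]), 'grip_width': 85.17769357688084}
19.0
side (array([319.45323449, 873.40609291, 645.18159423]), array([ 0.2042241 , -0.76554676, -0.61014604])) {'fx': 478.7968774014247, 'fy': 478.7968774014247, 'cx': 280.9065809984201, 'cy': 206.82623675534373, 'rvec': array([ 0.3666183 , -2.69549579,  1.33960641]), 'tvec': array([531.37397094,  58.77722904, 997.66467415])}
top (array([ 289.82337169,  189.5955986 , 1202.35724299]), array([ 0.15967114, -0.02057682, -0.9872395 ])) {'fx': 483.82633132465014, 'fy': 483.82633132465014, 'cx': 273.73145133236426, 'cy': 200.41783532849877, 'rvec': array([ 2.1029533 , -2.15579984,  0.19906495]), 'tvec': array([ 192.43817981,  496.42579789, 1132.3144403 ])}
```

View pics/side0.png

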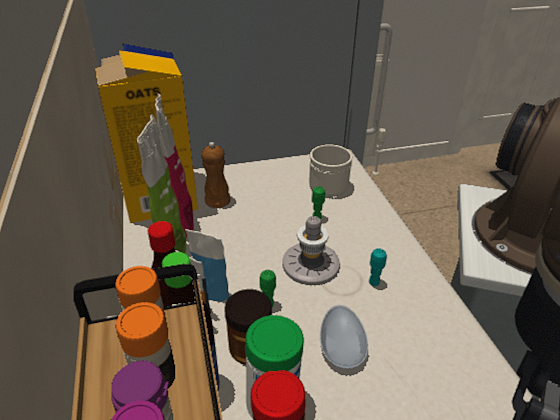

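View pics/top0.png

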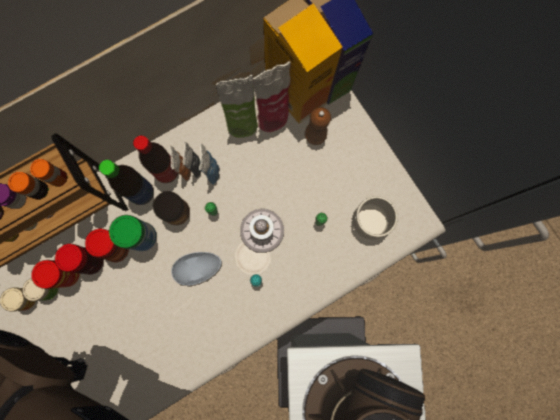

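Both views show the rinser (side 311,245; top 262,229) with the steel nozzle in its coupling. The other nozzle candidates are green (top 211,209; 321,218) and turquoise (256,281), so they are look-alikes. Only the grey one in the coupling fits. The pot is at top (374,220), side (330,170).

```bash
python3 - <<'E'
from h import *
a=cv2.imread("pics/side0.png");b=cv2.imread("pics/top0.png")
c1=cv2.resize(a[205:290,265:365],(400,340),interpolation=cv2.INTER_CUBIC)   # x4
c2=cv2.resize(b[185:270,220:320],(400,340),interpolation=cv2.INTER_CUBIC)
c3=cv2.resize(a[135:205,290:370],(320,280),interpolation=cv2.INTER_CUBIC)
c4=cv2.resize(b[185:255,335:415],(320,280),interpolation=cv2.INTER_CUBIC)
o=np.zeros((600,800,3),np.uint8);o[:340,:400]=c1;o[:340,400:]=c2;o[340:,:320]=c3[:260];o[340:,400:720]=c4[:260]
cv2.imwrite("pics/crop.png",o)
print(atz("side",311,263,14),atz("top",262,231,14),atz("top",262,226,114),atz("side",313,218,114))
print("pot",atz("top",376,217,85),atz("side",330,156,85))
for n,u,v in(("mill",318,135),("jar",172,208),("spoon",197,268),("g1",321,218),("g2",211,209),("turq",256,281)):print(n,atz("top",u,v,30))
E
```

```text
[431.1 223.7  14. ] [430.6 210.7  14. ] [430.2 208.7 114. ] [434.5 213.3 114. ]
pot [448.5 -57.3  85. ] [451.3 -52.7  85. ]
mill [668.9  63.9  30. ]
jar [490.9 430.   30. ]
spoon [343.4 368.2  30. ]
g1 [457.1  65.4  30. ]
g2 [486.1 334.4  30. ]
turq [309.  227.2  30. ]
```

View pics/crop.png

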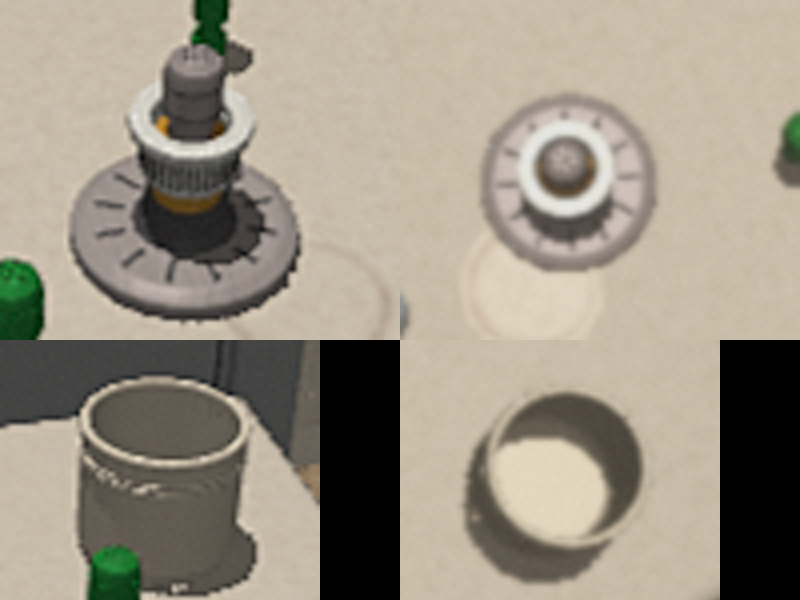

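The crop confirms the grey steel nozzle in the coupling. The flange centre is at side (313,235) and top (261.5,227), and the pot rim at side (331,155.6) and top (376,217.3).

```bash
cat >> h.py <<'E'
def tri(u1,v1,u2,v2):
    o1,d1=ray("side",u1,v1);o2,d2=ray("top",u2,v2)
    x=np.linalg.lstsq(np.c_[d1,-d2],o2-o1,rcond=None)[0];p,q=o1+x[0]*d1,o2+x[1]*d2
    return ((p+q)/2).round(1),np.linalg.norm(p-q).round(1)
def go(x,y,z):
    s=arm.state();R=cv2.Rodrigues(np.array(s["tool_rot"]))[0]
    print("t",round(s["t"],2),"tcp",s["tcp_pos"].round(1),"F",s["force"].round(1),"w",round(s["grip_width"],1),"delta cm",(R.T@(np.array([x,y,z])-s["tcp_pos"])/10).round(2))
E
python3 - <<'E'
from h import *
print("flange",atz("side",313,235,78),atz("top",261.5,227,78),tri(313,235,261.5,227))
print("foot",atz("side",311.2,262,14),atz("top",262.1,230.4,14))
print("pot",atz("side",331,155.6,85),atz("top",376,217.3,85),tri(331,155.6,376,217.3))
print("head",tri(313.5,217.5,261.3,225.5))
go(432,212,165)
E
```

```text
flange [431.9 217.2  78. ] [432.5 210.5  78. ] (array([433.1, 210.6,  72.3]), np.float64(0.2))
foot [431.3 220.9  14. ] [432.1 210.4  14. ]
pot [449.4 -55.   85. ] [447.8 -57.3  85. ] (array([448.9, -57.6,  83.3]), np.float64(1.8))
head (array([432.9, 210.4, 112.8]), np.float64(2.7))
t 0.1 tcp [171.9 600.7 213. ] F [0.2 0.3 0.7] w 85.6 delta cm [-35.7  -30.21   4.82]
```

Emit:
apply_moves(
  increments=[
    {"delta_pos": [-35.8,-30.3,4.0],"delta_rot": [0,0,0],"hand": 70},
    {"delta_pos": [-35.8,-30.3,4.0],"delta_rot": [0,0,0],"hand": 70},
    {"delta_pos": [-35.8,-30.3,4.0],"delta_rot": [0,0,0],"hand": 141},
    {"delta_pos": [-35.8,-30.3,4.0],"delta_rot": [0,0,0],"hand": 141},
    {"delta_pos": [-35.8,-30.3,4.0],"delta_rot": [0,0,0],"hand": 141},
  ],
  grip_force=30,
)

```text
t: 0.6
tcp_pos: [311.1, 392.1, 192.0]
tool_rot: [-0.436, -3.111, 0.0]
force: [0.6, 0.8, -0.6]
grip_width: 38.1
```

```bash
python3 -c "
from h import *
go(432.5,211,165)"
```

```text
t 0.6 tcp [311.1 392.1 192. ] F [ 0.6  0.8 -0.6] w 38.1 delta cm [-16.65 -14.08   2.7 ]
```

Emit:
apply_moves(
  increments=[
    {"delta_pos": [-16.6,-14.1,2.7],"delta_rot": [0,0,0],"hand": 141},
    {"delta_pos": [-16.6,-14.1,2.7],"delta_rot": [0,0,0],"hand": 141},
    {"delta_pos": [-16.6,-14.1,2.7],"delta_rot": [0,0,0],"hand": 141},
    {"delta_pos": [-16.6,-14.1,2.7],"delta_rot": [0,0,0],"hand": 141},
    {"delta_pos": [-16.6,-14.1,2.7],"delta_rot": [0,0,0],"hand": 141},
  ],
)

```text
t: 1.1
tcp_pos: [432.8, 209.6, 164.6]
tool_rot: [-0.441, -3.11, 0.001]
force: [-0.1, 0.8, 0.7]
grip_width: 38.4
```

```bash
python3 - <<'E'
from h import *
go(432.5,211,125)
s=arm.state()["tcp_pos"]
a=eyes.grab_frame("side");b=eyes.grab_frame("top")
o=np.hstack([cv2.resize(a[180:290,260:360],(400,440),interpolation=2),cv2.resize(b[170:280,210:310],(400,440),interpolation=2)])
cv2.imwrite("pics/c2.png",o);print(proj("side",[s,s+[0,0,-19]]),proj("top",[s,s+[0,0,-19]]))
E
```

```text
t 1.1 tcp [432.8 209.6 164.6] F [-0.1  0.8  0.7] w 38.4 delta cm [0.07 0.13 3.96]
[[315.9 193.9]
 [315.3 202.7]] [[261.1 221.8]
 [261.3 223. ]]
```

View pics/c2.png

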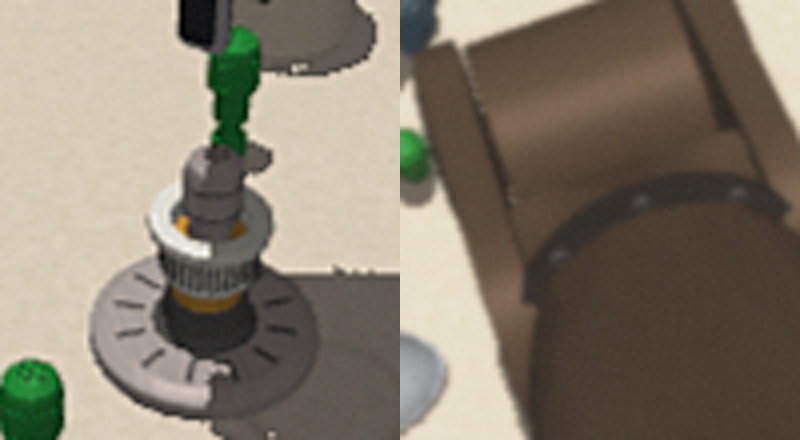

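The side view shows the near fingertip (310,192) above the nozzle head (313,222). I'll lower partway and check alignment.

Emit:
apply_moves(
  increments=[
    {"delta_pos": [0,0.1,4.0],"delta_rot": [0,0,0],"hand": 141},
    {"delta_pos": [0,0.1,4.0],"delta_rot": [0,0,0],"hand": 141},
    {"delta_pos": [0,0.1,4.0],"delta_rot": [0,0,0],"hand": 141},
  ],
)

```text
t: 1.5
tcp_pos: [430.9, 214.1, 125.4]
tool_rot: [-0.435, -3.11, 0.001]
force: [-0.3, 0.3, -0.2]
grip_width: 38.1
```

```bash
python3 - <<'E'
from h import *
go(432.5,211,100)
s=arm.state()["tcp_pos"];y=np.array([.275,.961,0])
a=eyes.grab_frame("side")
cv2.imwrite("pics/c3.png",cv2.resize(a[170:270,250:380],(780,600),interpolation=2))
f=lambda p:((proj("side",p)-[250,170])*6).round()
print(f([s+[0,0,-19]+y*19,s+[0,0,-19]-y*19,s+[0,0,-19]+y*33,s]),f([[432.5,211,78],[432.5,211,114]]))
E
```

```text
t 1.5 tcp [430.9 214.1 125.4] F [-0.3  0.3 -0.2] w 38.1 delta cm [-0.24 -0.26  2.54]
[[358. 346.]
 [418. 278.]
 [335. 373.]
 [392. 262.]] [[380. 377.]
 [386. 284.]]
```

View pics/c3.png

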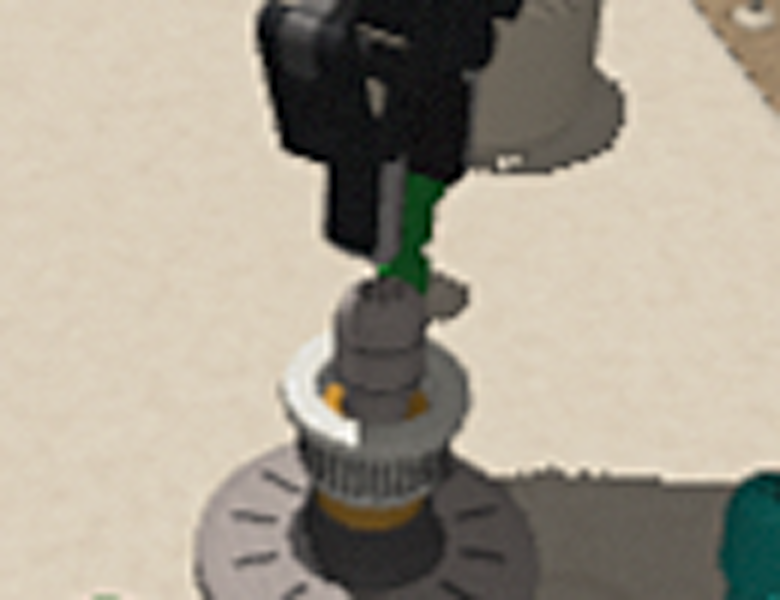

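The visible fingertip (310,212) is about 17 px higher than my projection of it. I'll check the arm-to-camera relation before lowering further.

```bash
python3 - <<'E'
from h import *
st=arm.state();s=st["tcp_pos"];R=cv2.Rodrigues(np.array(st["tool_rot"]))[0];print(R.round(3),s.round(1))
print("base",proj("side",[[0,0,0]]),proj("top",[[0,0,0]]))
ims=[]
for n in("side","top"):
    a=eyes.grab_frame(n)
    if n=="side": x0,y0=220,80
    else: x0,y0=200,120
    k=4;a=cv2.resize(a[y0:y0+150,x0:x0+100],(400,600),interpolation=2)
    P=lambda l:((proj(n,[s+R@np.array(q,float) for q in l])-[x0,y0])*k).astype(int)
    for sg in(1,-1):
        q=P([(11,sg*19,19),(-11,sg*19,19),(-11,sg*33,19),(11,sg*33,19)]);cv2.polylines(a,[q],True,(0,0,255) if sg>0 else (255,0,0),1)
    for z in(-54,):
        cv2.polylines(a,[P([(38,42,z),(-38,42,z),(-38,-42,z),(38,-42,z)])],True,(0,255,255),1)
    cv2.circle(a,tuple(map(int,P([(0,0,0)])[0])),4,(0,255,0),1);ims.append(a)
cv2.imwrite("pics/c4.png",np.hstack(ims))
E
```

```text
[[-0.962  0.274  0.   ]
 [ 0.274  0.962  0.   ]
 [-0.     0.    -1.   ]] [431.4 214.3 126.1]
base [[535.9 235. ]] [[356.  412.5]]
```

View pics/c4.png

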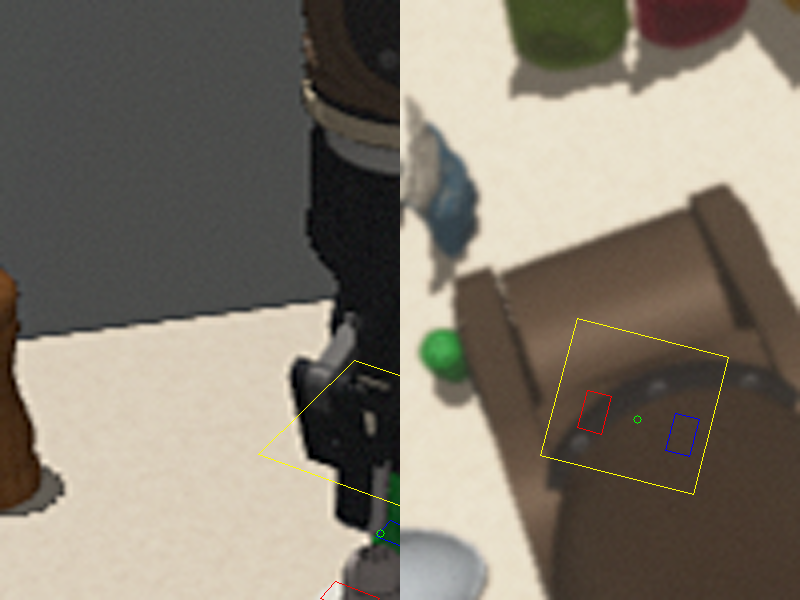

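Emit:
apply_moves(
  increments=[
    {"delta_pos": [-0.2,-0.3,0.8],"delta_rot": [0,0,0],"hand": 141},
    {"delta_pos": [-0.2,-0.3,1.6],"delta_rot": [0,0,0],"hand": 141},
    {"delta_pos": [-0.2,-0.3,2.2],"delta_rot": [0,0,0],"hand": 141},
    {"delta_pos": [-0.2,-0.3,2.2],"delta_rot": [0,0,0],"hand": 141},
  ],
)

```text
t: 2.05
tcp_pos: [432.2, 210.0, 102.3]
tool_rot: [-0.437, -3.11, 0.001]
force: [-0.1, -0.2, -0.9]
grip_width: 38.2
```

```bash
python3 - <<'E'
from h import *
go(432.5,211,95)
a=eyes.grab_frame("side")
cv2.imwrite("pics/c5.png",cv2.resize(a[170:270,250:380],(780,600),interpolation=2))
E
```

```text
t 2.05 tcp [432.2 210.  102.3] F [-0.1 -0.2 -0.9] w 38.2 delta cm [0.   0.11 0.73]
```

View pics/c5.png

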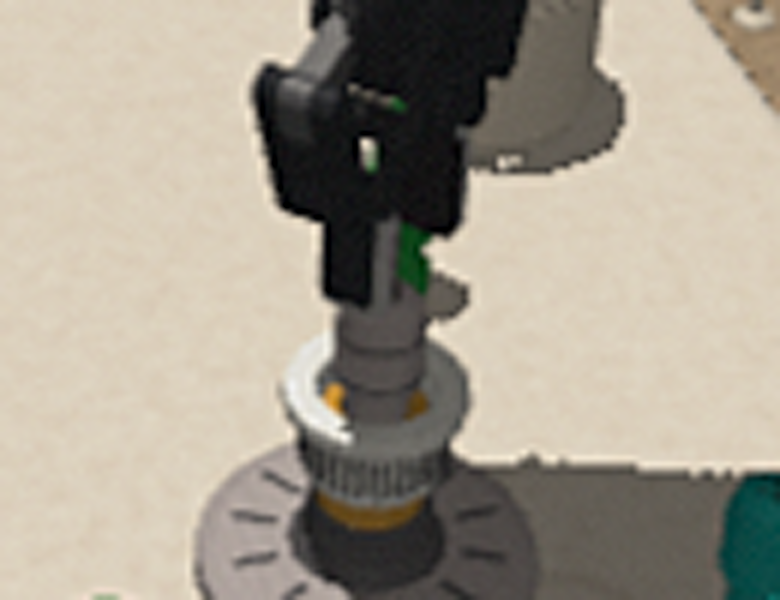

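The fingers straddle the head and the near one occludes it, so the tips really are higher than the readout suggests. I'll probe downward with force feedback.

Emit:
apply_moves(
  increments=[
    {"delta_pos": [0,0.1,0.3],"delta_rot": [0,0,0],"hand": 141},
    {"delta_pos": [0,0.1,0.6],"delta_rot": [0,0,0],"hand": 141},
    {"delta_pos": [0,0.1,0.8],"delta_rot": [0,0,0],"hand": 141},
    {"delta_pos": [0,0.1,0.8],"delta_rot": [0,0,0],"hand": 141},
  ],
)

```text
t: 2.5
tcp_pos: [432.8, 211.1, 95.0]
tool_rot: [-0.436, -3.111, 0.0]
force: [0.5, -0.7, -0.5]
grip_width: 37.8
```

Emit:
apply_moves(
  increments=[
    {"delta_pos": [0,0,0.2],"delta_rot": [0,0,0],"hand": 141},
    {"delta_pos": [0,0,0.4],"delta_rot": [0,0,0],"hand": 141},
    {"delta_pos": [0,0,0.5],"delta_rot": [0,0,0],"hand": 141},
    {"delta_pos": [0,0,0.5],"delta_rot": [0,0,0],"hand": 141},
  ],
)

```text
t: 2.9
tcp_pos: [432.9, 211.1, 90.1]
tool_rot: [-0.436, -3.111, 0.0]
force: [-0.3, 0.0, -0.0]
grip_width: 38.3
```

Emit:
apply_moves(
  increments=[
    {"delta_pos": [0,0,0.3],"delta_rot": [0,0,0],"hand": 141},
    {"delta_pos": [0,0,0.5],"delta_rot": [0,0,0],"hand": 141},
    {"delta_pos": [0,0,0.5],"delta_rot": [0,0,0],"hand": 141},
  ],
)

```text
t: 3.2
tcp_pos: [432.8, 211.1, 85.0]
tool_rot: [-0.436, -3.111, 0.0]
force: [0.3, -0.8, -0.0]
grip_width: 38.0
```

```bash
python3 - <<'E'
from h import *
go(432.5,211,80)
a=eyes.grab_frame("side")
cv2.imwrite("pics/c6.png",cv2.resize(a[170:270,250:380],(780,600),interpolation=2))
E
```

```text
t 3.2 tcp [432.8 211.1  85. ] F [ 0.3 -0.8 -0. ] w 38.0 delta cm [ 0.03 -0.01  0.5 ]
```

View pics/c6.png

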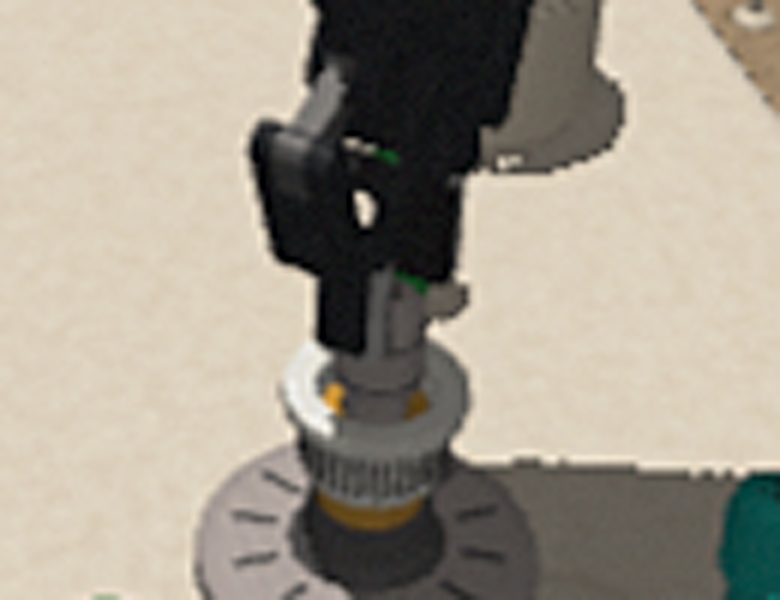

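Still free, with the tips about 28 mm above the flange. I'll go on down, watching the force.

Emit:
apply_moves(
  increments=[
    {"delta_pos": [0,0,0.4],"delta_rot": [0,0,0],"hand": 141},
    {"delta_pos": [0,0,0.8],"delta_rot": [0,0,0],"hand": 141},
    {"delta_pos": [0,0,1.0],"delta_rot": [0,0,0],"hand": 141},
    {"delta_pos": [0,0,1.0],"delta_rot": [0,0,0],"hand": 141},
  ],
)

```text
t: 3.65
tcp_pos: [432.8, 211.1, 74.9]
tool_rot: [-0.436, -3.111, 0.0]
force: [-0.4, -0.3, -0.1]
grip_width: 38.4
```

Emit:
apply_moves(
  increments=[
    {"delta_pos": [0,0,0.3],"delta_rot": [0,0,0],"hand": 141},
    {"delta_pos": [0,0,0.6],"delta_rot": [0,0,0],"hand": 141},
    {"delta_pos": [0,0,0.8],"delta_rot": [0,0,0],"hand": 141},
    {"delta_pos": [0,0,0.8],"delta_rot": [0,0,0],"hand": 141},
  ],
)

```text
t: 4.05
tcp_pos: [432.8, 211.1, 67.0]
tool_rot: [-0.436, -3.111, 0.0]
force: [-0.6, 0.6, 1.6]
grip_width: 37.7
```

Emit:
apply_moves(
  increments=[
    {"delta_pos": [0,0,0.1],"delta_rot": [0,0,0],"hand": 141},
    {"delta_pos": [0,0,0.2],"delta_rot": [0,0,0],"hand": 141},
    {"delta_pos": [0,0,0.2],"delta_rot": [0,0,0],"hand": 141},
  ],
)

```text
t: 4.35
tcp_pos: [432.9, 211.1, 65.2]
tool_rot: [-0.437, -3.111, -0.0]
force: [-0.7, -0.3, -0.1]
grip_width: 38.2
```

```bash
python3 - <<'E'
from h import *
go(432.5,211,60)
a=eyes.grab_frame("side")
cv2.imwrite("pics/c7.png",cv2.resize(a[170:270,250:380],(780,600),interpolation=2))
E
```

```text
t 4.35 tcp [432.9 211.1  65.2] F [-0.7 -0.3 -0.1] w 38.2 delta cm [ 0.04 -0.02  0.52]
```

View pics/c7.png

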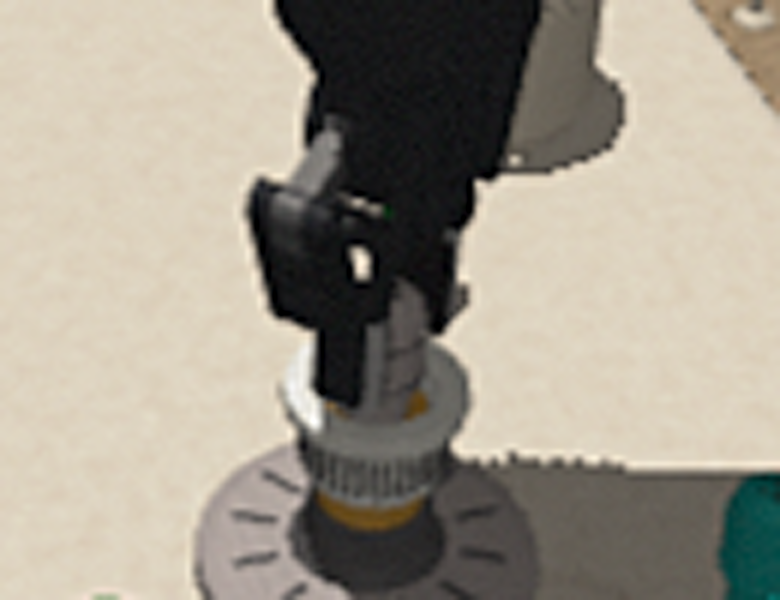

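The tips are now about 9 mm above the flange and well centred (near tip (340,400), ring spot (339,423)).

Emit:
apply_moves(
  increments=[
    {"delta_pos": [0,0,0.2],"delta_rot": [0,0,0],"hand": 141},
    {"delta_pos": [0,0,0.4],"delta_rot": [0,0,0],"hand": 141},
    {"delta_pos": [0,0,0.6],"delta_rot": [0,0,0],"hand": 141},
    {"delta_pos": [0,0,0.6],"delta_rot": [0,0,0],"hand": 141},
  ],
)

```text
t: 4.8
tcp_pos: [432.9, 211.1, 59.1]
tool_rot: [-0.437, -3.111, 0.0]
force: [-0.8, -0.2, 0.3]
grip_width: 38.1
```

Emit:
apply_moves(
  increments=[
    {"delta_pos": [0,0,0.2],"delta_rot": [0,0,0],"hand": 141},
    {"delta_pos": [0,0,0.4],"delta_rot": [0,0,0],"hand": 141},
    {"delta_pos": [0,0,0.4],"delta_rot": [0,0,0],"hand": 141},
  ],
)

```text
t: 5.1
tcp_pos: [433.0, 211.1, 55.4]
tool_rot: [0.436, 3.111, 0.0]
force: [-1.1, -1.0, 7.8]
grip_width: 38.5
```

Contact at about 56.5 (7.8 N). Now pressing.

Emit:
apply_moves(
  increments=[
    {"delta_pos": [0,0,0.2],"delta_rot": [0,0,0],"hand": 141},
    {"delta_pos": [0,0,0.4],"delta_rot": [0,0,0],"hand": 141},
    {"delta_pos": [0,0,0.5],"delta_rot": [0,0,0],"hand": 141},
    {"delta_pos": [0,0,0.6],"delta_rot": [0,0,0],"hand": 141},
  ],
)

```text
t: 5.5
tcp_pos: [433.0, 211.1, 49.7]
tool_rot: [0.436, 3.111, 0.001]
force: [-1.7, -2.0, 11.3]
grip_width: 38.0
```

Emit:
apply_moves(
  increments=[
    {"delta_pos": [0,0,0.1],"delta_rot": [0,0,0],"hand": 141},
    {"delta_pos": [0,0,0.2],"delta_rot": [0,0,0],"hand": 141},
    {"delta_pos": [0,0,0.2],"delta_rot": [0,0,0],"hand": 141},
  ],
)

```text
t: 5.8
tcp_pos: [433.1, 211.2, 48.8]
tool_rot: [0.436, 3.11, 0.001]
force: [-5.3, -2.5, 28.3]
grip_width: 38.3
```

At the stop (28 N). I'll back off to the head and close on it.

Emit:
apply_moves(
  increments=[
    {"delta_pos": [0,0,-0.6],"delta_rot": [0,0,0],"hand": 141},
    {"delta_pos": [0,0,-1.2],"delta_rot": [0,0,0],"hand": 141},
    {"delta_pos": [0,0,-1.8],"delta_rot": [0,0,0],"hand": 141},
    {"delta_pos": [0,0,-1.8],"delta_rot": [0,0,0],"hand": 160},
    {"delta_pos": [0,0,-1.8],"delta_rot": [0,0,0],"hand": 180},
  ],
  grip_force=30,
)

```text
t: 6.3
tcp_pos: [433.5, 211.5, 65.4]
tool_rot: [0.437, 3.11, 0.002]
force: [0.2, 4.3, 2.6]
grip_width: 27.2
```

Emit:
apply_moves(
  increments=[
    {"delta_pos": [0,0,0],"delta_rot": [0,0,0],"hand": 220},
    {"delta_pos": [0,0,0],"delta_rot": [0,0,0],"hand": 220},
    {"delta_pos": [0,0,0],"delta_rot": [0,0,0],"hand": 220},
  ],
)

```text
t: 6.6
tcp_pos: [433.4, 211.4, 65.3]
tool_rot: [0.436, 3.11, 0.001]
force: [1.5, 4.8, 3.8]
grip_width: 27.2
```

```bash
python3 - <<'E'
from h import *
go(433,211,110)
a=eyes.grab_frame("side")
cv2.imwrite("pics/c8.png",cv2.resize(a[170:270,250:380],(780,600),interpolation=2))
E
```

```text
t 6.6 tcp [433.4 211.4  65.3] F [1.5 4.8 3.8] w 27.2 delta cm [ 0.02 -0.05 -4.47]
```

View pics/c8.png

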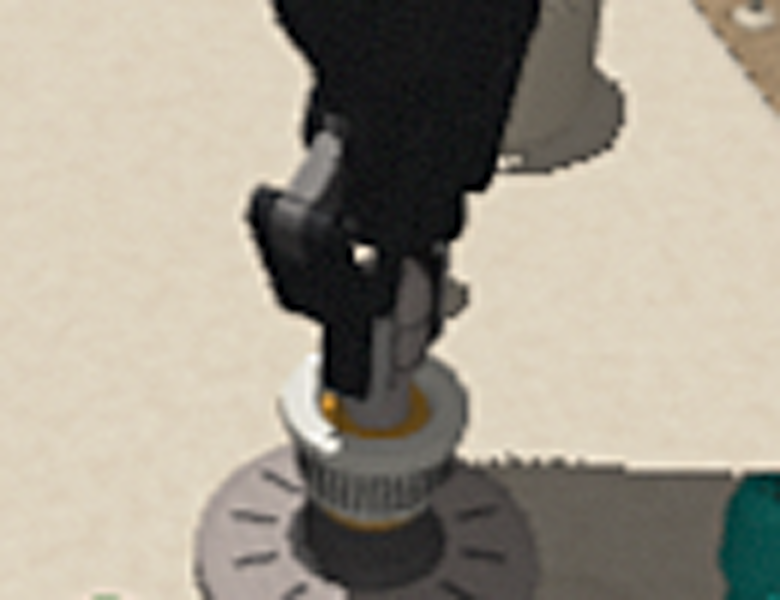

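The crop shows the sleeve down at about 6 mm (flange (375,400)), with the nozzle ejected and gripped. Lifting.

Emit:
apply_moves(
  increments=[
    {"delta_pos": [0,0,-1.0],"delta_rot": [0,0,0],"hand": 220},
    {"delta_pos": [0,0,-2.0],"delta_rot": [0,0,0],"hand": 220},
    {"delta_pos": [0,0,-3.5],"delta_rot": [0,0,0],"hand": 220},
    {"delta_pos": [0,0,-5.0],"delta_rot": [0,0,0],"hand": 220},
    {"delta_pos": [0,0,-5.0],"delta_rot": [0,0,0],"hand": 220},
  ],
  grip_force=40,
)

```text
t: 7.15
tcp_pos: [433.1, 211.0, 116.3]
tool_rot: [0.436, 3.11, 0.001]
force: [0.6, 0.8, -1.2]
grip_width: 27.0
```

Emit:
apply_moves(
  increments=[
    {"delta_pos": [0,0,-1.5],"delta_rot": [0,0,0],"hand": 220},
    {"delta_pos": [0,0,-3.0],"delta_rot": [0,0,0],"hand": 220},
    {"delta_pos": [0,0,-4.0],"delta_rot": [0,0,0],"hand": 220},
    {"delta_pos": [0,0,-4.0],"delta_rot": [0,0,0],"hand": 220},
  ],
)

```text
t: 7.55
tcp_pos: [433.1, 211.1, 155.7]
tool_rot: [0.436, 3.11, 0.001]
force: [-0.1, 0.5, -1.9]
grip_width: 26.7
```

```bash
python3 - <<'E'
from h import *
go(449,-57,155)
a=eyes.grab_frame("side")
cv2.imwrite("pics/c9.png",cv2.resize(a[130:270,250:380],(557,600),interpolation=2))
E
```

```text
t 7.55 tcp [433.1 211.1 155.7] F [-0.1  0.5 -1.9] w 26.7 delta cm [ -8.91 -25.33   0.06]
```

View pics/c9.png

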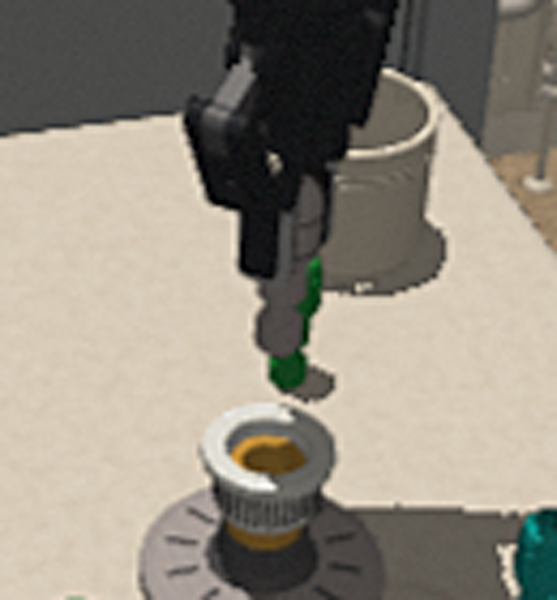

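The nozzle is out (end at crop (275,340)) and the sleeve is back up. Moving to the pot.

Emit:
apply_moves(
  increments=[
    {"delta_pos": [-1.5,-4.2,0],"delta_rot": [0,0,0],"hand": 220},
    {"delta_pos": [-3.0,-8.5,0],"delta_rot": [0,0,0],"hand": 220},
    {"delta_pos": [-4.4,-12.6,0],"delta_rot": [0,0,0],"hand": 220},
    {"delta_pos": [-5.9,-16.8,0],"delta_rot": [0,0,0],"hand": 220},
    {"delta_pos": [-7.4,-21.1,0],"delta_rot": [0,0,0],"hand": 220},
  ],
)

```text
t: 8.1
tcp_pos: [445.4, -13.7, 154.4]
tool_rot: [-0.436, -3.11, -0.0]
force: [1.1, 0.3, -0.7]
grip_width: 26.7
```

Emit:
apply_moves(
  increments=[
    {"delta_pos": [-1.0,-2.8,0],"delta_rot": [0,0,0],"hand": 220},
    {"delta_pos": [-1.5,-4.2,0],"delta_rot": [0,0,0],"hand": 220},
    {"delta_pos": [-1.5,-4.2,0],"delta_rot": [0,0,0],"hand": 220},
    {"delta_pos": [-1.5,-4.2,0],"delta_rot": [0,0,0],"hand": 220},
  ],
)

```text
t: 8.5
tcp_pos: [448.4, -56.5, 154.5]
tool_rot: [-0.438, -3.11, -0.001]
force: [0.1, 0.3, -1.5]
grip_width: 27.0
```

```bash
python3 - <<'E'
from h import *
go(449,-57,155)
a=eyes.grab_frame("side");b=eyes.grab_frame("top");cv2.imwrite("pics/s10.png",a);cv2.imwrite("pics/t10.png",b)
p0=cv2.imread("pics/side0.png")
d=np.abs(a.astype(int)-p0).sum(2)>60
print("pred nozzle end z132, rim",proj("side",[[449,-57,132],[449,-57,178],[449,-57,85]]))
for v in range(90,175,3):
    u=np.where(d[v,280:400])[0]+280; print(v,(u.min(),u.max(),len(u)) if len(u) else None,end=" ")
# pot rim bright ellipse & bystanders: has top view changed?
db=np.abs(b.astype(int)-cv2.imread("pics/top0.png")).sum(2)>60
for n,(x0,x1,y0,y1) in dict(mill=(300,335,100,150),jar=(150,192,190,225),spoon=(170,225,250,290)).items():print(n,db[y0:y1,x0:x1].mean().round(3))
E
```

```text
t 8.5 tcp [448.4 -56.5 154.5] F [ 0.1  0.3 -1.5] w 27.0 delta cm [-0.07 -0.03 -0.05]
pred nozzle end z132, rim [[332.9 136.8]
 [334.5 117.8]
 [331.3 155.2]]
90 (np.int64(318), np.int64(351), 34) 93 (np.int64(320), np.int64(350), 31) 96 (np.int64(320), np.int64(346), 27) 99 (np.int64(320), np.int64(346), 25) 102 (np.int64(322), np.int64(342), 21) 105 (np.int64(321), np.int64(344), 22) 108 (np.int64(327), np.int64(343), 13) 111 (np.int64(328), np.int64(343), 9) 114 (np.int64(328), np.int64(343), 9) 117 (np.int64(327), np.int64(342), 8) 120 (np.int64(327), np.int64(333), 7) 123 None 126 None 129 None 132 None 135 None 138 None 141 None 144 None 147 (np.int64(343), np.int64(344), 2) 150 (np.int64(346), np.int64(348), 3) 153 (np.int64(349), np.int64(351), 3) 156 (np.int64(350), np.int64(352), 3) 159 (np.int64(349), np.int64(351), 3) 162 (np.int64(345), np.int64(349), 5) 165 (np.int64(325), np.int64(343), 19) 168 None 171 (np.int64(326), np.int64(329), 4) 174 (np.int64(350), np.int64(355), 6) mill 0.326
jar 0.307
spoon 1.0
```

```bash
python3 - <<'E'
from h import *
a=cv2.imread("pics/s10.png");p0=cv2.imread("pics/side0.png")
d=np.abs(a.astype(int)-p0).sum(2)
for v in range(112,152,2): print(v,' '.join('%3d'%x for x in d[v,318:354]))
E
```

```text
112   2  10  11   5  11   2   3   3  22  63 155 161 132 159 138 161 119   6  23  59  78  36  31  29 110  56  15   6   5  10   7   6   2   6  11   5
114   3   2   3   9   2   7   1  13  18  59 183 148 154 145 153 166  70  18  27   5  11  27  10  19 107  97   8  14   2   8   2   2   2  13  12  15
116   7   4   7   9   5  12   4  20  35 127 150 153 143 155 144 164  59  13   8  25   9  18   9  40 120  38   4  11   5   4   4   5   7  10  11  10
118   4   5   3  23   4   7   9  10  41 133 162 138 162 141 154 178  19  24  24  16  11  20  45  30  23   5  11   3   5  12   6  17   3   5   7   2
120   7   7   2   2   3   5   8   7  30 130 172 156 146 162 149 176  18  27   9  16  13  51  33   8   5   5   6  13   8   4   4   3   5  11   3   8
122   4   5  10   9   6   5   5   4   7   7   5   4  19  82 135 107   7  29  49  10   8   3  15   7  13   8  10   7   7   7   3  14   8   6   3   2
124  10  10  17   6   2   9   2   5   4   6   3   1   4   8  18  28   7  18  11  10  20  20   9  13   9   2   8   1   8   7   3  11   3  15   2   8
126   9   1   3   6   9   4   4   3  15   5  14  48  44  14  14 
[... 1159 characters left out ...]
   3   0   8   5   1   2   4  20   2   9   3   8   2   2   6   6   6   6   5  16   5  11   8   1  13   6   5
144   4   3  10   5  11   4  10   8   6  15  11  14  11  15   6   2   1   5  10   2   9   2  16   7   4  13   8   8   3  10   2   5   5   2   2   9
146  12  17  12  12  10   9  11   5  10  11  14   4   1  12   8   1   5   4  12   5  17  11  12   7  14   7  19  19  10   7   5   2  15   1   9   9
148  15  12   4   1   9  12   4   8   9   5   6   3  11   6   7  10  10   3   3   4   3   8   6   5  19  15 186 251 103  46  24  19   8   7   3   4
150   2   5  11   7  14   3   7   3   3   9  11  12   4   6   7   8   6  13   8   4   3   3   3  10  14  21   3  48 193 313 253  46  47  14   9   2
```

The numeric check puts the nozzle end at side (333.5,141), against about (333,140) predicted, so it is centred over the pot. Lowering.

Emit:
apply_moves(
  increments=[
    {"delta_pos": [0,0,2.0],"delta_rot": [0,0,0],"hand": 220},
    {"delta_pos": [0,0,4.0],"delta_rot": [0,0,0],"hand": 220},
    {"delta_pos": [0,0,5.5],"delta_rot": [0,0,0],"hand": 220},
    {"delta_pos": [0,0,7.0],"delta_rot": [0,0,0],"hand": 220},
    {"delta_pos": [0,0,7.0],"delta_rot": [0,0,0],"hand": 220},
  ],
)

```text
t: 9.1
tcp_pos: [448.1, -55.5, 83.9]
tool_rot: [-0.434, -3.108, -0.001]
force: [0.6, 1.1, -0.6]
grip_width: 26.9
```

Emit:
apply_moves(
  increments=[
    {"delta_pos": [0,0,1.0],"delta_rot": [0,0,0],"hand": 220},
    {"delta_pos": [0,0,2.0],"delta_rot": [0,0,0],"hand": 220},
    {"delta_pos": [0,0,3.0],"delta_rot": [0,0,0],"hand": 220},
    {"delta_pos": [0,0,4.0],"delta_rot": [0,0,0],"hand": 220},
    {"delta_pos": [0,0,4.0],"delta_rot": [0,0,0],"hand": 220},
  ],
)

```text
t: 9.6
tcp_pos: [448.3, -56.5, 44.0]
tool_rot: [-0.436, -3.109, -0.001]
force: [-1.0, -0.1, -1.5]
grip_width: 26.8
```

Emit:
apply_moves(
  increments=[
    {"delta_pos": [0,0,0.3],"delta_rot": [0,0,0],"hand": 220},
    {"delta_pos": [0,0,0.6],"delta_rot": [0,0,0],"hand": 220},
    {"delta_pos": [0,0,0.9],"delta_rot": [0,0,0],"hand": 220},
    {"delta_pos": [0,0,0.9],"delta_rot": [0,0,0],"hand": 220},
  ],
)

```text
t: 10.0
tcp_pos: [448.8, -56.6, 36.0]
tool_rot: [-0.437, -3.111, -0.0]
force: [-0.6, 0.3, -1.4]
grip_width: 26.8
```

Emit:
apply_moves(
  increments=[
    {"delta_pos": [0,0,0.2],"delta_rot": [0,0,0],"hand": 220},
    {"delta_pos": [0,0,0.4],"delta_rot": [0,0,0],"hand": 220},
    {"delta_pos": [0,0,0.5],"delta_rot": [0,0,0],"hand": 220},
    {"delta_pos": [0,0,0.5],"delta_rot": [0,0,0],"hand": 220},
  ],
)

```text
t: 10.4
tcp_pos: [448.8, -56.6, 31.1]
tool_rot: [-0.436, -3.111, -0.0]
force: [0.1, -0.5, -1.9]
grip_width: 26.9
```

Emit:
apply_moves(
  increments=[
    {"delta_pos": [0,0,0.1],"delta_rot": [0,0,0],"hand": 220},
    {"delta_pos": [0,0,0.2],"delta_rot": [0,0,0],"hand": 220},
    {"delta_pos": [0,0,0.2],"delta_rot": [0,0,0],"hand": 220},
  ],
)

```text
t: 10.7
tcp_pos: [449.0, -56.6, 29.4]
tool_rot: [0.436, 3.111, 0.0]
force: [-1.2, 0.6, 2.7]
grip_width: 26.8
```

Touched the floor. Opening a little, then straight up.

Emit:
apply_moves(
  increments=[
    {"delta_pos": [0,0,0],"delta_rot": [0,0,0],"hand": 165},
    {"delta_pos": [0,0,0],"delta_rot": [0,0,0],"hand": 145},
    {"delta_pos": [0,0,0],"delta_rot": [0,0,0],"hand": 140},
    {"delta_pos": [0,0,0],"delta_rot": [0,0,0],"hand": 140},
  ],
)

```text
t: 11.1
tcp_pos: [448.9, -56.6, 29.2]
tool_rot: [-0.436, -3.111, -0.0]
force: [-0.4, -0.4, 0.6]
grip_width: 38.5
```

Emit:
apply_moves(
  increments=[
    {"delta_pos": [0,0,-1],"delta_rot": [0,0,0],"hand": 140},
    {"delta_pos": [0,0,-2.5],"delta_rot": [0,0,0],"hand": 140},
    {"delta_pos": [0,0,-5],"delta_rot": [0,0,0],"hand": 140},
    {"delta_pos": [0,0,-8],"delta_rot": [0,0,0],"hand": 140},
    {"delta_pos": [0,0,-12],"delta_rot": [0,0,0],"hand": 140},
  ],
)

```text
t: 11.6
tcp_pos: [448.1, -56.4, 150.3]
tool_rot: [-0.436, -3.109, -0.001]
force: [1.3, 0.6, 0.5]
grip_width: 38.5
```

Emit:
apply_moves(
  increments=[
    {"delta_pos": [0,10,-3],"delta_rot": [0,0,0],"hand": 140},
    {"delta_pos": [0,10,-3],"delta_rot": [0,0,0],"hand": 140},
    {"delta_pos": [0,20,-3],"delta_rot": [0,0,0],"hand": 140},
    {"delta_pos": [0,20,-3],"delta_rot": [0,0,0],"hand": 140},
    {"delta_pos": [0,20,-3],"delta_rot": [0,0,0],"hand": 140},
  ],
)

```text
t: 12.1
tcp_pos: [504.6, 139.9, 180.2]
tool_rot: [0.43, 3.11, 0.002]
force: [-0.4, -0.9, 0.6]
grip_width: 38.2
```

```bash
python3 - <<'E'
from h import *
go(0,0,0)
a=eyes.grab_frame("side");b=eyes.grab_frame("top")
cv2.imwrite("pics/fin.png",np.hstack([cv2.resize(a[120:300,200:400],(400,360),interpolation=2),cv2.resize(b[90:270,230:430],(400,360),interpolation=2)]))
E
```

```text
t 12.1 tcp [504.6 139.9 180.2] F [-0.4 -0.9  0.6] w 38.2 delta cm [ 44.8  -27.18  17.92]
```

View pics/fin.png

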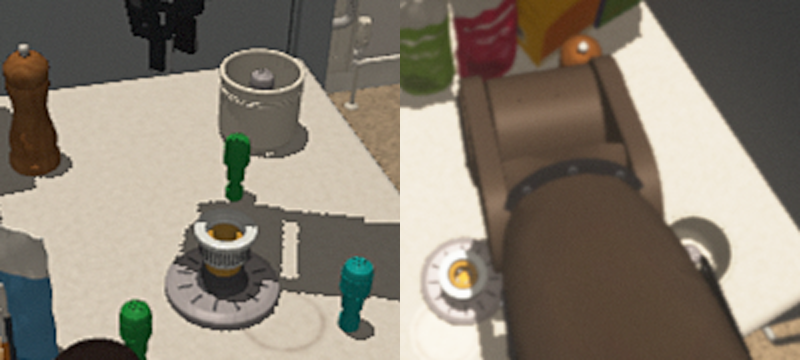

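The final picture shows the nozzle standing in the upright pot (head at crop (262,78)), the sleeve up, and the mill and look-alikes in place. The arm is clear, so I'm handing in.

```bash
python3 -c "
from h import *
print(arm.sign_off(), arm.state()['force'].round(1), arm.state()['t'])"
```

```text
the job is handed in; nothing more can be done
the job is handed in; nothing more can be done
```

The nozzle is out of the coupling and standing in the ceramic pot, and I handed the job in at about 12 s. No verdict came back.

- **What I did:** I pressed the sleeve to its stop (28 N) and gripped the ejected nozzle by its head. I then pulled it straight up, lowered it shank first until it touched the pot's floor, let go and moved clear.
- **Last checks:**
    - The last side picture shows the nozzle standing in the upright pot, the sleeve back up, and the pepper mill and look-alikes where they were.
    - The wrist force was near zero with the arm clear.
- **What disagreed:** The fingertips were about 40 mm higher than the reported tool position and `arm.finger_overhang` imply. I never found the cause, and set the heights from the side camera and contact force instead.
- **Not fully checked:**
    - The honey jar and spoon rest were outside the last crops. My attempt to compare the bystanders in the top view while the nozzle was over the pot was inconclusive, because the arm or its shadow changed those areas. Nothing I did was planned to go near them.
    - The arm partly hid the pot in the last top view, so I judged the nozzle's place in it mainly from the side.

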